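# Demagnetise a bearing ball in its carrier

### The job

The steel bearing ball has to be demagnetised before its hardness check. Press the start button on the bench demagnetiser fully down and let it come back up; then take the carrier that has the ball in it by its handle, lift it straight out of the rack and bring it over the middle of the demagnetiser's two dark pole plates without tipping it, so that the ball stays in its seat. Finish while still holding it there in the air, level and still, its underside about 2 to 3 cm above the pole plates and never touching the demagnetiser; leave the empty carrier in its nest and the things around undisturbed.

Things in the scene. Friction and masses are not known exactly. Their poses are not given: they have to be found in the camera images.
- demagnetiser: Bench demagnetiser, fixed: grey sheet-steel box 190 (x) x 110 (y) x 56 mm high on the bench. Origin: centre of its underside. Its own -x end is the console with the push button (towards the robot, turned up to about 17 degrees), its +x end carries the two dark steel pole plates (together 92 x 88 mm, 6 mm thick, split by a 6 mm brass strip).
- pole_centre (a point): Middle of the upper face of the two pole plates, 36 mm towards +x of the demagnetiser's origin, 62 mm above the bench; same axes as the demagnetiser.
- start_button_top (a point): Middle of the top face of the start button: round black spring button, 26 mm across, in a round housing on the console, top about 80 mm above the bench, 98 mm from the pole centre. It is pressed straight down; it travels 6 mm, needs about 4.5 N to be fully down and springs back by itself.
- start_button (a joint): Start button travel in m: 0 = up, 0.006 = fully down.
- rack: Beech rack, fixed: board 212 (x) x 98 (y) x 16 mm with two square nests, 7 mm deep and 73 mm wide, whose centres lie 53 mm to either side of its origin along its x axis. Origin: centre of the underside, on the bench. A carrier stands in each nest, its underside 9 mm above the bench.
- carrier: The carrier that holds the ball; it may stand in either nest. Square white plastic tray 70 x 70 mm with walls 14 mm high, open above, about 100 g. Origin: centre of its underside; z up. A fixed bail of aluminium wire rises at both of its x ends to a grey plastic grip over the middle. In the middle of the 5 mm floor is a round hole of 14 mm in which the ball sits loose: it rolls out of this seat if the tray is tipped more than about 30 degrees or jerked.
- carrier_grip (a point): Centre of the carrier's grip bar, 66 mm above the carrier's underside: bar 44 mm long along the carrier's x axis, 12 mm thick along its y axis, 24 mm high. Take it from above, closing along the carrier's y axis. The ball's top is 23 mm below the bar's underside, the wires are 20 mm or more to either side of the middle.
- seat (a point): Point of the carrier where the ball's centre lies when seated, 17 mm above the carrier's underside, on its middle axis.
- ball_center (a point): Centre of the bearing ball: bright steel, 28 mm across, 90 g, loose.
- spare_carrier: An identical carrier without a ball, in the other nest. Origin: centre of its underside. To be left there.
- oil_bottle: Small oiler bottle, 39 mm across, 135 mm high, standing behind the work (farther from the robot). Origin: centre of its underside. To be left alone.
- puck: Mounted specimen, a black resin puck 30 mm across, 17 mm high, lying behind the work. Origin: centre of its underside. To be left alone.
- bit_box: Small lidded yellow plastic box, 48 x 64 x 28 mm, behind the work. Origin: centre of its underside. To be left alone.

How it is judged:
On the way, in this order (a step that is already met when the one before it is completed fails the run):
1. the start button is pressed fully down (value of joint start_button above 0.005 m), for 0.1 s.
2. the start button is up again, the carrier still in the rack (value of joint start_button below 0.0015 m and z of carrier in the frame of rack below 0.02 m), for 0.1 s.
3. the carrier is lifted clear of the rack with the ball in its seat (z of carrier in the frame of rack above 0.035 m and contact force between carrier and the fingers above 1 N and distance between ball_center and seat below 0.005 m), for 0.2 s.
At the end, for the whole second after the job is handed in: Held by the fingers: carrier centre within 20 mm of the pole centre, underside 10 to 42 mm above the poles, tilt under 0.1 rad, still, touching nothing else; ball within 5 mm of its seat; button up; spare carrier moved under 15 mm, bottle, puck and box under 20 mm (horizontal distance between carrier and pole_centre below 0.02 m and z of carrier in the frame of pole_centre between 0.01 and 0.042 m and angle between carrier's own z axis and vertical below 0.1 rad and linear speed of carrier below 0.015 m/s and contact force between carrier and the fingers above 1 N and contact force between carrier and demagnetiser below 0.1 N and distance between ball_center and seat below 0.005 m and linear speed of ball below 0.03 m/s and value of joint start_button below 0.0015 m and distance of spare_carrier from where it was at the start of the episode below 0.015 m and angle between spare_carrier's own z axis and vertical below 0.05 rad and distance of each of oil_bottle, puck, bit_box from where it was at the start of the episode below 0.02 m); the arm keeps its last pose, push and grip.
It fails at once if the ball leaves its seat (centre more than 9 mm from the seat point) (distance between ball_center and seat above 0.009 m).
It fails at once if the carrier is tipped more than 0.4 rad (angle between carrier's own z axis and vertical above 0.4 rad).
It fails at once if the carrier touches the demagnetiser (contact force between carrier and demagnetiser above 0.5 N).
It fails at once if the spare carrier or a bystander is disturbed (moved more than 30 mm) (distance of any of spare_carrier, oil_bottle, puck, bit_box from where it was at the start of the episode above 0.03 m).
It also fails if it takes over 69 s, if anything falls off the work surface, if the arm or the gripper's body presses on something with over 40 N, if the wrist force passes 120 N, or if a joint passes its speed limit or range.

### The arm

A 7-joint arm with a two-finger parallel gripper is mounted at the origin on a cart in front of the work surface, level with it; the furniture and walls round the work are solid. World frame = base frame: x ahead of the robot, y to its left, z up, the work surface at z = 0. Lengths are in m, angles in rad, forces in N, time in s.
With the tool pointing down it reaches from about 0.425 to 0.925 m from the base axis. Payload 6.8 kg.
Tool frame: the origin (TCP) lies at the very end of the fingers, on their centre line; the grasp point (between the pads) lies 19 mm behind it (r.tcp_to_grasp is the distance from the TCP to the grasp point, in m); z points along the fingers, y is the line along which they close (so a half turn about z gives the same grasp; the last joint's range is limited). The gripper opens to 85 mm and grips with 20 to 120 N. Pads are 22 mm wide; open, the fingers measure 114 mm over their backs; the gripper's body (76 mm by 85 mm) begins 54 mm behind the grasp point. The pads swing forward as they close: fully open they stand 13 mm farther back than shut.
Start: joints at [1.102, 0.477, 0.022, 1.555, -0.011, 1.109, -0.083], TCP at [0.238, -0.632, 0.231] pointing down, gripper open.
Joint ranges: [-2.96, 2.96], [-0.34, 2.1], [-1.41, 1.46], [0.24, 2.44], [-1.37, 4.51], [0.17, 1.92], [-2.96, 2.96]. Speed limits (rad/s): [2.39, 2.39, 3.14, 3.14, 3.14, 3.14, 3.14].

### API

Orientations are given as a rotation vector (axis times angle).
In Python, from bench import r gives the robot as it stands.
- The arm moves only by the tool step_arm, never from a script. Its argument "moves" is a list of rows, each a list of 7 numbers: the shift along the tool's x, y, z in mm, then the turn, a rotation vector about the tool's x, y, z in rad, then the finger opening in mm, from 0 to 85.4. A call has 1 to 8 rows; each row is the pose to reach, as a shift and turn from the pose commanded when the call began, along the tool's axes at that moment; what a row does not reach only later rows make up. A row lasts 1/10 s, in which the tool goes at most 50 mm and 8.59 degrees, less where a joint would pass 70% of its speed; a pose out of reach is approached as far as the arm can. A call with a gripper value outside its range is refused whole. The fingers move at their own pace and stop on an object; "grip_force" is the grip in N (left out, the last holds). Time passes only in rows, so rows that repeat a pose let the fingers close. It gives the time, the measured TCP pose, the force, the opening and the grip force at its end, in the units of the state.
- r.get_obs(): the state, without advancing time (a new reading comes with each control period).
- r.grab_frame(name): name is "scene" or "top"; returns a dict with "image" (400x640x3 uint8, red, green, blue), "depth" (400x640 float32, m along the optical axis (not along the pixel's ray), 0 where there is no reading), "mtx" (3x3 intrinsics, pixels), "k1" (the pictures are not rectified: a ray, as slopes to the right and down, at radius r is drawn at 1 + k1 r^2 times it, then the intrinsics apply), "rvec" (rotation vector, rad) and "tvec" (3), from world to camera coordinates, as OpenCV has them. Camera axes: x right, y down, z forward; pixel columns grow to the right and rows downward; lengths in m; the calibration is good to about 2 mm. A picture is of the moment at which its call begins.
- r.hand_in(): hands the job in; it is judged then, once.
The state is a dict: "clock": time; "joints": joint angles; "qvel": joint speeds; "tau": joint torques, N m; "tcp_pos": TCP position; "orientation": TCP orientation; "contact_force": force on the tool from outside, world axes, zero at the start; "moment": the same for the moment, N m; "grip_width": finger opening in m; "gripper_force": force on a finger pad.
Only numpy, scipy, OpenCV 4.12 (cv2) and the standard library are available. Lean on these libraries where they do the work, as an engineer would, in place of code of your own. Each camera call takes 0.05 s, during which the arm holds its last target. There are 200 camera calls.

## Working session

There is one attempt and no reset: what is moved stays moved. The work goes in short steps, Python scripts to look and compute and a tool call to move; the robot and the scene stay as the last step left them, time stands still between calls to the robot, and variables do not carry over. Pictures are saved under pics/ and viewed, at most 10 in all, crops included, and the job is handed in when it is done.

Besides the shell and the picture viewer there is one more tool, called after "Request:" as name(argument=value, ...) on one line, values as JSON. step_arm: Moves the arm, as the interface text tells. Its arguments: {"type":"object","properties":{"moves":{"type":"array","items":{"type":"array","items":{"type":"number"}}},"grip_force":{"type":"number"}},"required":["moves"]}

```bash
mkdir -p pics; cat > h.py <<'E'
import numpy as np, cv2
from bench import r
def grab(n):
    f=r.grab_frame(n); return f
def save(f,p): cv2.imwrite(p,f["image"][:,:,::-1])
def cloud(f):
    h,w=f["depth"].shape
    u,v=np.meshgrid(np.arange(w),np.arange(h)); K=np.array(f["mtx"])
    d=np.stack([(u-K[0,2])/K[0,0],(v-K[1,2])/K[1,1]],-1)
    s=d.copy()
    for _ in range(10): s=d/(1+f["k1"]*(s**2).sum(-1,keepdims=True))
    z=f["depth"]
    P=np.dstack([s*z[...,None],z])
    R=cv2.Rodrigues(np.array(f["rvec"],float))[0]
    return (P-np.array(f["tvec"]).reshape(3))@R
E
python3 - <<'E'
from h import *
o=r.get_obs(); print({k:np.round(o[k],3) for k in("clock","tcp_pos","orientation","grip_width","contact_force")})
for n in("scene","top"):
    f=grab(n); save(f,f"pics/{n}0.png"); np.save(n+"0.npy",cloud(f)); np.save(n+"0i.npy",f["image"])
    P=cloud(f)[::60,::80]; print(n,f["k1"],np.round(P[:,:,:],2).tolist() if n=="top" else "")
E
```

```text
{'clock': np.float64(0.0), 'tcp_pos': array([ 0.238, -0.631,  0.23 ]), 'orientation': array([-3.089e+00, -5.630e-01,  1.000e-03]), 'grip_width': np.float64(0.086), 'contact_force': array([-0.913, -0.461,  0.087])}
scene -0.05998420903293488 
top -0.07116190964916823 [[[1.02, 0.78, 0.07], [0.77, 0.27, 0.54], [0.8, 0.17, 0.5], [1.13, 0.19, -0.0], [0.92, -0.05, 0.36], [1.18, -0.21, 0.0], [1.2, -0.42, 0.01], [1.06, -0.52, 0.25]], [[0.62, 0.28, 0.64], [0.68, 0.25, 0.54], [0.73, 0.17, 0.46], [0.96, 0.16, 0.0], [0.88, -0.05, 0.2], [0.87, -0.21, 0.27], [0.85, -0.34, 0.35], [1.07, -0.63, 0.0]], [[0.6, 0.39, 0.48], [0.59, 0.23, 0.54], [0.71, 0.24, 0.22], [0.8, 0.14, 0.0], [0.83, -0.05, -0.0], [0.85, -0.24, 0.01], [0.85, -0.42, 0.07], [0.75, -0.48, 0.36]], [[0.58, 0.69, 0.01], [0.52, 0.24, 0.47], [0.59, 0.23, 0.2], [0.66, 0.11, -0.0], [0.68, -0.07, -0.0], [0.7, -0.26, -0.0], [0.73, -0.45, -0.0], [0.65, -0.49, 0.36]], [[0.44, 0.66, -0.0], [0.46, 0.46, 0.0], [0.48, 0.23, 0.11], [0.52, 0.09, -0.0], [0.54, -0.09, -0.0], [0.55, -0.27, 0.06], [0.58, -0.45, 0.03], [0.55, -0.49, 0.36]], [[0.23, 1.15, -0.81], [0.28, 0.82, -0.8], [0.33, 0.51, -0.8], [0.38, 0.07, -0.0], [0.4, -0.11, -0.0], [0.43, -0.29, -0.0], [0.44, -0.43, 0.13], [0.45, -0.5, 0.36]], [[0.01, 1.09, -0.8], [0.06, 0.78, -0.8], [0.11, 0.47, -0.8], [0.16, 0.16, -0.71], [0.19, -0.12, -0.81], [0.23, -0.41, -0.79], [0.26, -0.71, -0.8], [0.3, -1.01, -0.8]]]
```

View pics/top0.png

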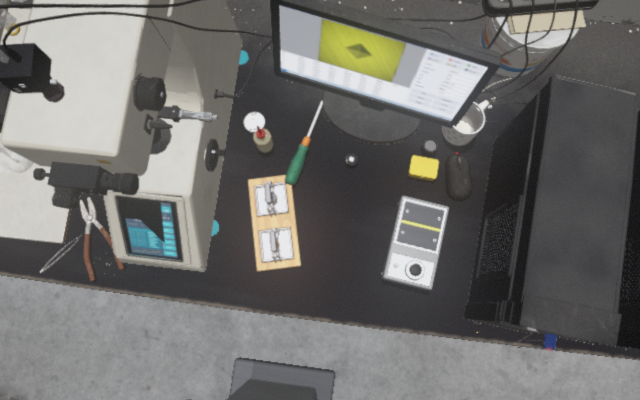

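View pics/scene0.png

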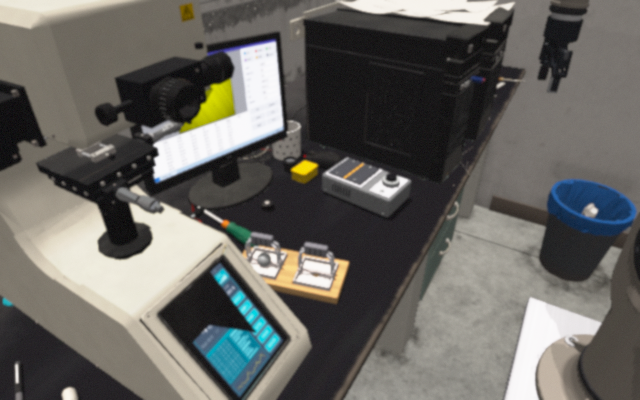

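```bash
python3 - <<'E'
from h import *
P=np.load("top0.npy"); I=np.load("top0i.npy").astype(int)
def show(name,m):
    q=P[m]; 
    rect=cv2.minAreaRect((q[:,:2]*1000).astype(np.float32)); print(name,len(q),"rect",np.round(rect[0],1),np.round(rect[1],1),round(rect[2],1),"medz",np.round(np.median(q[:,2]),4))
    return q
v,u=np.mgrid[0:400,0:640]
box=lambda a,b,c,d:(u>=a)&(u<=b)&(v>=c)&(v<=d)
Z=P[...,2]
D=box(380,455,190,295)
show("demag top",D&(Z>.048)&(Z<.075))
show("demag poles",D&(Z>.058)&(Z<.066)&(I.sum(-1)<300))
show("button top",D&(Z>.074)); show("button dark",D&(Z>.072)&(I.sum(-1)<200))
R=box(240,308,165,280)
show("rack",R&(Z>.010)&(Z<.02)&(I[...,0]>I[...,2]+40))
for n,b in(("A",box(250,295,170,225)),("B",box(250,300,222,270))):
    q=show("grip"+n,b&(Z>.066)&(Z<.1)); show("tray"+n,b&(Z>.010)&(Z<.028)&(np.ptp(I,axis=-1)<30)&(I.sum(-1)>330))
    print(np.round(np.percentile(q[:,2],[50,90,99]),4),np.round(q.mean(0),4))
S=np.load("scene0.npy"); Ps=S
# scene: same quantities
Zs=S[...,2]; 
for c in("A","B"): pass
inr=lambda x0,x1,y0,y1:(S[...,0]>x0)&(S[...,0]<x1)&(S[...,1]>y0)&(S[...,1]<y1)
P=S
show("S grips far",inr(.6,.78,.05,.22)&(Zs>.07)&(Zs<.1)); show("S grip near",inr(.45,.6,.05,.22)&(Zs>.07)&(Zs<.1))
show("S demag",inr(.4,.75,-.4,-.1)&(Zs>.048)&(Zs<.075))
show("S button",inr(.4,.75,-.4,-.1)&(Zs>.076)&(Zs<.1))
f1=cv2.imread("pics/scene0.png")[215:310,215:360]; f2=cv2.imread("pics/top0.png")[165:300,240:460]
a=cv2.resize(f1,(580,380),interpolation=2); b=cv2.resize(f2,(580,356)); cv2.imwrite("pics/crop.png",np.vstack([a,b])[:600] if 0 else np.vstack([cv2.resize(f1,(440,288)),cv2.resize(f2,(440,270))]))
E
```

```text
demag top 4211 rect [ 557.3 -304.5] [111.3 191.1] 83.2 medz 0.0585
demag poles 0 rect [0. 0.] [0. 0.] 0.0 medz nan
button top 143 rect [ 455.9 -226. ] [ 24.1 200.6] 26.2 medz 0.0796
button dark 17 rect [ 400.8 -141.4] [0. 0.] 0.0 medz 1.1842
rack 1717 rect [566.3  17.8] [212.9  96.6] 14.8 medz 0.0156
gripA 156 rect [617.7  29.1] [59.7 13.8] 12.9 medz 0.0848
trayA 695 rect [619.5  31.9] [75.1 74.2] 13.8 medz 0.0151
[0.0848 0.0878 0.0902] [0.6148 0.0284 0.0816]
gripB 164 rect [514.7   2.1] [61.7 13.4] 13.4 medz 0.0853
trayB 750 rect [515.6   5.3] [72.4 71.2] 14.6 medz 0.0148
[0.0853 0.0884 0.0911] [0.5128 0.0017 0.082 ]
S grips far 12 rect [744.9  61.8] [10.2  6.4] 58.5 medz 0.0891
S grip near 787 rect [463.3 186.3] [27.2 67.9] 1.7 medz 0.0883
S demag 1952 rect [ 554.6 -305.3] [113.3 190.5] 83.5 medz 0.0562
S button 39 rect [ 493.4 -306.4] [21.7 20.9] 8.7 medz 0.0767
  return _methods._mean(a, axis=axis, dtype=dtype,
  ret = ret.dtype.type(ret / rcount)
```

View pics/crop.png

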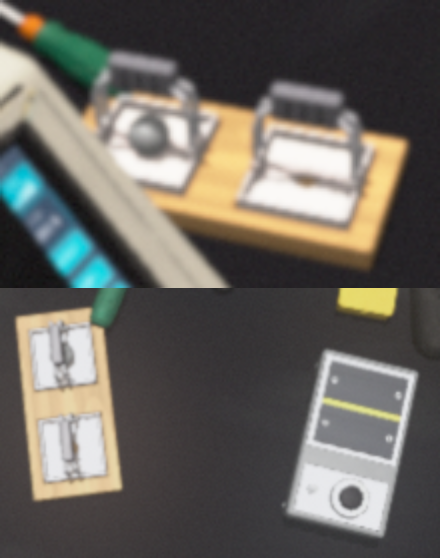

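```bash
python3 - <<'E' 2>/dev/null
from h import *
for n in("top","scene"):
    P=np.load(n+"0.npy"); I=np.load(n+"0i.npy").astype(int); X,Y,Z=P[...,0],P[...,1],P[...,2]
    s=I.sum(-1)
    def show(name,m):
        q=P[m]; rc=cv2.minAreaRect((q[:,:2]*1000).astype(np.float32)); print(n,name,len(q),"rect",np.round(rc[0],1),np.round(rc[1],1),round(rc[2],1),"mean",np.round(q.mean(0),4),np.round(np.median(q[:,2]),4))
    D=(X>.44)&(X<.68)&(Y>-.39)&(Y<-.23)
    show("button+housing",D&(Z>.068)&(Z<.1)); show("button>76",D&(Z>.076)&(Z<.1)); show("button dark",D&(X<.54)&(Z>.05)&(Z<.1)&(s<200))
    show("plates",D&(X>.53)&(Z>.055)&(Z<.07)&(s<300)&(np.ptp(I,axis=-1)<30))
    show("brass",D&(X>.53)&(Z>.05)&(Z<.07)&(I[...,0]-I[...,2]>60))
    A=(X>.58)&(X<.66)&(Y>-.02)&(Y<.08); B=(X>.47)&(X<.56)&(Y>-.05)&(Y<.05)
    for k,m in(("A",A),("B",B)): show("grip"+k,m&(Z>.07)&(Z<.1)); show("griptop"+k,m&(Z>.083)&(Z<.095))
    show("box corner region",(Z>.15)&(Z<.5)&(X<.7)&(X>.3)&(Y<-.3)&(Y>-.55))
    M=(Z>.1)&(Z<.6)&(X>.35)&(X<.75)&(Y>-.55)&(Y<.4)
    q=P[M]; l=q[q[:,1]>-.1]; b=q[q[:,1]<-.25]
    if len(l): print("left obst ymin",np.round(l[l[:,1].argmin()],3))
    if len(b): print("right obst ymax/xmin",np.round(b[b[:,1].argmax()],3),np.round(b[b[:,0].argmin()],3))
o=r.get_obs(); R=cv2.Rodrigues(np.array(o["orientation"]))[0]; print(np.round(R,3))
E
```

```text
top button+housing 218 rect [ 548.  -311.9] [ 39.9 147.8] 82.6 mean [ 0.4947 -0.305   0.0745] 0.0745
top button>76 95 rect [ 494.4 -305.8] [23.4 22.7] 20.3 mean [ 0.4945 -0.3051  0.0793] 0.0791
top button dark 0 rect [0. 0.] [0. 0.] 0.0 mean [nan nan nan] nan
top plates 1 rect [ 656. -263.] [0. 0.] 0.0 mean [ 0.656  -0.263   0.0554] 0.0554
top brass 101 rect [ 592.7 -309.7] [83.4  6.2] 83.5 mean [ 0.5927 -0.3103  0.0606] 0.0605
top gripA 142 rect [616.8  29.6] [57.3 12.9] 15.6 mean [0.6158 0.0288 0.083 ] 0.0852
top griptopA 99 rect [617.4  29.6] [44.1 11.9] 14.4 mean [0.6175 0.0298 0.0863] 0.0862
top gripB 147 rect [513.9   1.9] [60.1 13.4] 13.4 mean [0.5134 0.0019 0.0836] 0.0856
top griptopB 111 rect [514.9   2.8] [41.6 12. ] 14.0 mean [0.5147 0.0026 0.0865] 0.0864
top box corner region 18222 rect [ 534.6 -489.1] [121.9 330.8] 90.0 mean [ 0.5369 -0.4798  0.3328] 0.363
left obst ymin [0.749 0.064 0.113]
right obst ymax/xmin [ 0.409 -0.428  0.278] [ 0.369 -0.52   0.266]
scene button+housing 91 rect [ 493.6 -304.2] [34.6 25.8] 61.6 mean [ 0.4916 -0.3027  0.0739] 0.0754
scene button>76 
[... 293 characters left out ...]
.2 -313.2] [93.  12.9] 83.7 mean [ 0.5918 -0.31    0.0588] 0.0589
scene gripA 224 rect [616.   30.2] [46.3 14. ] 15.7 mean [0.6143 0.0325 0.0796] 0.0813
scene griptopA 81 rect [617.2  30.6] [41.2 12.6] 14.5 mean [0.6161 0.0307 0.0847] 0.0847
scene gripB 248 rect [513.8   3. ] [53.4 14.8] 14.4 mean [0.5118 0.0055 0.0796] 0.0811
scene griptopB 100 rect [513.8   3.6] [43.1 13. ] 13.0 mean [0.5128 0.0036 0.0846] 0.0845
scene box corner region 12530 rect [ 533.6 -489.4] [332.7 120.9] 0.0 mean [ 0.5258 -0.4567  0.274 ] 0.2787
left obst ymin [0.747 0.064 0.117]
right obst ymax/xmin [ 0.406 -0.429  0.334] [ 0.367 -0.529  0.265]
[[ 0.936  0.353 -0.001]
 [ 0.353 -0.936  0.002]
 [-0.    -0.002 -1.   ]]
```

Request:
step_arm(moves=[[33,-60,0,0,0,0,0],[65,-110,0,0,0,0,0],[90,-160,0,0,0,0,0],[110,-200,0,0,0,0,0],[125,-225,0,0,0,0,0],[135,-240,0,0,0,0,0],[135,-240,0,0,0,0,0]], grip_force=30)

```text
clock: 0.8
tcp_pos: [0.2806, -0.3556, 0.2312]
orientation: [-3.088, -0.572, 0.0]
contact_force: [0.0, -1.1, -0.1]
grip_width: -0.0004
gripper_force: 0.0
```

```bash
cat >> h.py <<'E'
def to(x,y,z):
    o=r.get_obs(); R=cv2.Rodrigues(np.array(o["orientation"]))[0]
    print("t",round(float(o["clock"]),2),"tcp",np.round(o["tcp_pos"],4),"w",np.round(o["grip_width"],4),"F",np.round(o["contact_force"],1),"yaw",np.round(np.degrees(np.arctan2(R[1,0],R[0,0])),2),"tilt",np.round(R[:2,2],4),"q",np.round(o["joints"],2),"gf",np.round(o["gripper_force"],1))
    print("shift mm",np.round(R.T@(np.array([x,y,z])-o["tcp_pos"])*1000,1))
E
python3 -c "
from h import *
to(.494,-.3055,.12)"
```

```text
t 0.8 tcp [ 0.2806 -0.3556  0.2312] w -0.0004 F [ 0.  -1.1 -0.1] yaw 20.97 tilt [-0.0004  0.0013] q [ 0.85  0.11 -0.1   2.06  0.01  0.97 -0.45] gf 0.0
shift mm [217.2  29.8 111.2]
```

Request:
step_arm(moves=[[45,6,0,0,0,0,0],[90,12,10,0,0,0,0],[135,18,40,0,0,0,0],[175,24,70,0,0,0,0],[205,28,95,0,0,0,0],[217,30,111,0,0,0,0],[217,30,111,0,0,0,0],[217,30,111,0,0,0,0]])

```text
clock: 1.6
tcp_pos: [0.4927, -0.3118, 0.1199]
orientation: [-3.091, -0.562, 0.002]
contact_force: [-0.6, 0.3, 0.0]
grip_width: 0.0001
gripper_force: 0.0
```

```bash
python3 -c "
from h import *
to(.494,-.3055,.081)
f=grab('scene'); save(f,'pics/s1.png'); cv2.imwrite('pics/s1c.png',cv2.resize(cv2.imread('pics/s1.png')[100:230,300:450],None,fx=4,fy=4))"
```

```text
t 1.6 tcp [ 0.4927 -0.3118  0.1199] w 0.0001 F [-0.6  0.3  0. ] yaw 20.61 tilt [-0.0015  0.    ] q [ 0.59  0.46 -0.17  1.87  0.1   0.82 -0.85] gf 0.0
shift mm [ 3.5 -5.5 38.9]
```

View pics/s1c.png

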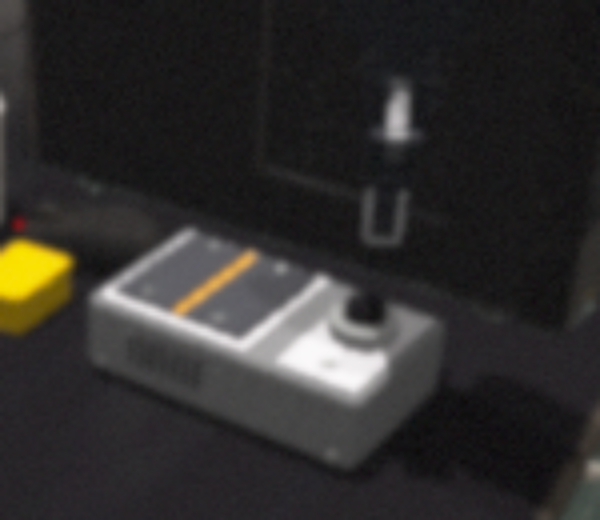

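The closed fingertips hang just above the black button (crop px ~(365,305)), well clear otherwise. Correcting by a few mm and descending.

Request:
step_arm(moves=[[3,-5,20,0,0,0,0],[3,-5,32,0,0,0,0],[3,-5,36,0,0,0,0],[3,-5,40,0,0,0,0],[3,-5,43,0,0,0,0]])

```text
clock: 2.15
tcp_pos: [0.4945, -0.3058, 0.0777]
orientation: [3.09, 0.562, 0.0]
contact_force: [-1.9, -0.4, 1.6]
grip_width: -0.0001
gripper_force: 1.0
```

```bash
python3 -c "
from h import *
to(.494,-.3055,.072)"
```

```text
t 2.15 tcp [ 0.4945 -0.3058  0.0777] w -0.0001 F [-1.9 -0.4  1.6] yaw 20.63 tilt [ 0.0004 -0.0007] q [ 0.57  0.52 -0.16  1.9   0.12  0.73 -0.87] gf 1.0
shift mm [-0.3 -0.5  5.7]
```

Request:
step_arm(moves=[[0,0,2,0,0,0,0],[0,0,4,0,0,0,0],[0,0,6,0,0,0,0],[0,0,7,0,0,0,0],[0,0,7.5,0,0,0,0],[0,0,7.5,0,0,0,0],[0,0,7.5,0,0,0,0],[0,0,7.5,0,0,0,0]])

```text
clock: 2.95
tcp_pos: [0.4946, -0.3059, 0.0727]
orientation: [3.089, 0.562, 0.0]
contact_force: [-8.8, 3.2, 25.8]
grip_width: 0.0
gripper_force: 13.1
```

The force rose to 26 N, far above 4.5 N, so the button is on its stop. Releasing it now.

Request:
step_arm(moves=[[0,0,6,0,0,0,0],[0,0,0,0,0,0,0],[0,0,-20,0,0,0,0],[0,0,-60,0,0,0,0],[0,0,-100,0,0,0,0],[0,0,-110,0,0,0,50],[0,0,-110,0,0,0,50],[0,0,-110,0,0,0,50]])

```text
clock: 3.75
tcp_pos: [0.494, -0.3046, 0.1787]
orientation: [-3.09, -0.564, 0.002]
contact_force: [-0.3, 0.4, -0.1]
grip_width: 0.0432
gripper_force: 0.0
```

```bash
python3 -c "
from h import *
to(.617,.030,.18)
f=grab('top'); P=cloud(f); X,Y,Z=P[...,0],P[...,1],P[...,2]
m=(abs(X-.494)<.03)&(abs(Y+.3055)<.03)&(Z>.076)&(Z<.1); print('button',m.sum(),np.median(Z[m]))"
```

```text
t 3.75 tcp [ 0.494  -0.3046  0.1787] w 0.0432 F [-0.3  0.4 -0.1] yaw 20.68 tilt [-0.0011  0.0007] q [ 0.59  0.39 -0.18  1.83  0.08  0.94 -0.84] gf 0.0
shift mm [ 233.2 -269.7   -1.2]
button 0 nan
  return _methods._mean(a, axis=axis, dtype=dtype,
  ret = ret.dtype.type(ret / rcount)
```

Request:
step_arm(moves=[[30,-35,0,0,0,0,50],[60,-70,0,0,0,0.03,50],[92,-106,0,0,0,0.06,50],[124,-143,0,0,0,0.08,50],[156,-180,0,0,0,0.1,50],[188,-216,0,0,0,0.11,50],[215,-248,0,0,0,0.11,50],[233,-270,0,0,0,0.11,50]])

```text
clock: 4.6
tcp_pos: [0.6168, 0.0341, 0.1777]
orientation: [-3.114, -0.399, 0.004]
contact_force: [0.1, 0.0, -0.8]
grip_width: 0.0502
gripper_force: 0.0
```

Request:
step_arm(moves=[[0,0,0,0,0,0,50],[0,0,0,0,0,0,50],[0,0,0,0,0,0,50]])

```text
clock: 4.9
tcp_pos: [0.6164, 0.028, 0.1785]
orientation: [3.116, 0.39, -0.004]
contact_force: [-0.7, -0.8, 1.0]
grip_width: 0.0496
gripper_force: 0.0
```

```bash
python3 -c "
from h import *
to(.617,.030,.058)
f=grab('top'); P=cloud(f); X,Y,Z=P[...,0],P[...,1],P[...,2]
m=(abs(X-.494)<.03)&(abs(Y+.3055)<.03)&(Z>.076)&(Z<.1); print('button',m.sum(),np.median(Z[m]))
g=grab('scene'); save(g,'pics/s2.png'); cv2.imwrite('pics/s2c.png',cv2.resize(cv2.imread('pics/s2.png')[150:310,200:370],None,fx=3.5,fy=3.5))"
```

```text
t 4.9 tcp [0.6164 0.028  0.1785] w 0.0496 F [-0.7 -0.8  1. ] yaw 14.27 tilt [-0.0023 -0.0011] q [ 0.05  0.45 -0.26  1.74  0.13  0.98 -1.58] gf 0.0
shift mm [  1.3  -1.8 120.5]
button 90 0.07928703583231791
```

View pics/s2c.png

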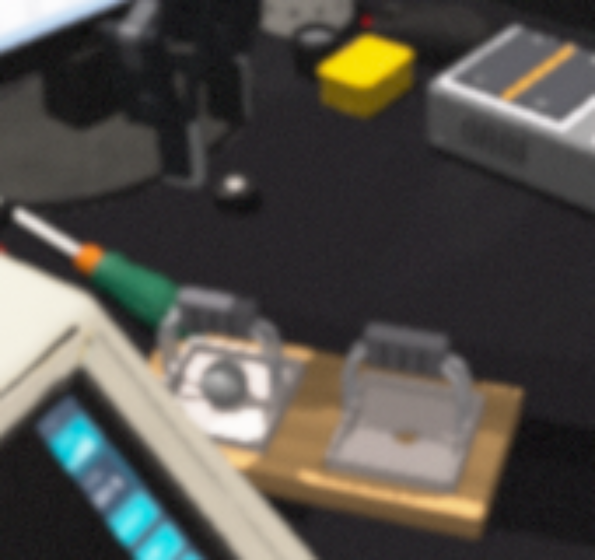

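The button is up again (79 mm). The gripper is above the ball carrier (crop ~(215,300)), and the ball is seated. Descending.

Request:
step_arm(moves=[[1,-2,30,0,0,0,50],[1,-2,60,0,0,0,50],[1,-2,85,0,0,0,50],[1,-2,105,0,0,0,50],[1,-2,115,0,0,0,50],[1,-2,120,0,0,0,50],[1,-2,120,0,0,0,50],[1,-2,120,0,0,0,50]])

```text
clock: 5.8
tcp_pos: [0.6185, 0.0318, 0.0608]
orientation: [3.117, 0.392, 0.003]
contact_force: [0.5, -0.1, 0.3]
grip_width: 0.0502
gripper_force: 0.0
```

```bash
python3 -c "
from h import *
to(.617,.030,.058)
g=grab('scene'); save(g,'pics/s3.png'); cv2.imwrite('pics/s3c.png',cv2.resize(cv2.imread('pics/s3.png')[190:310,210:360],None,fx=4,fy=4))"
```

```text
t 5.8 tcp [0.6185 0.0318 0.0608] w 0.0502 F [ 0.5 -0.1  0.3] yaw 14.35 tilt [0.0017 0.0001] q [ 0.02  0.6  -0.23  1.81  0.19  0.76 -1.63] gf 0.0
shift mm [-1.9  1.4  2.8]
```

View pics/s3c.png

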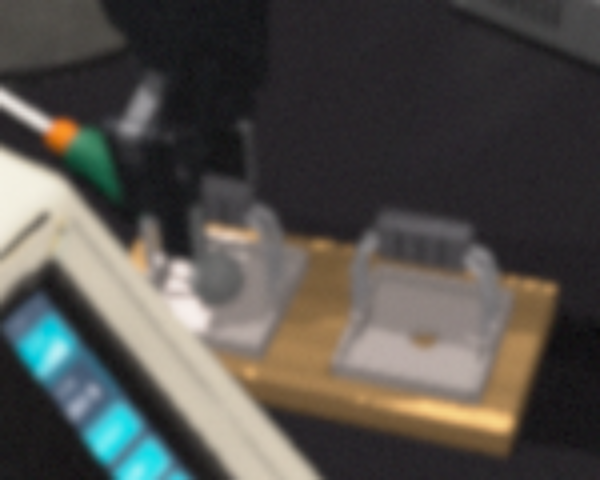

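Request:
step_arm(moves=[[-1.5,1.5,2,0,0,0,40],[-1.5,1.5,2,0,0,0,30],[-1.5,1.5,2,0,0,0,22],[-1.5,1.5,2,0,0,0,18],[-1.5,1.5,2,0,0,0,14],[-1.5,1.5,2,0,0,0,10],[-1.5,1.5,2,0,0,0,5],[-1.5,1.5,2,0,0,0,5]], grip_force=40)

```text
clock: 6.65
tcp_pos: [0.6166, 0.0303, 0.0579]
orientation: [-3.117, -0.393, -0.0]
contact_force: [-0.2, -0.7, 1.6]
grip_width: 0.0115
gripper_force: 39.9
```

```bash
python3 -c "
from h import *
to(.617,.030,.15)"
```

```text
t 6.65 tcp [0.6166 0.0303 0.0579] w 0.0115 F [-0.2 -0.7  1.6] yaw 14.38 tilt [-0.      0.0001] q [ 0.02  0.6  -0.23  1.81  0.19  0.75 -1.63] gf 39.9
shift mm [  0.3   0.3 -92.1]
```

Gripped at 11.5 mm, which matches the bar. Lifting gently.

Request:
step_arm(moves=[[0,0,-1,0,0,0,5],[0,0,-3,0,0,0,5],[0,0,-6,0,0,0,5],[0,0,-10,0,0,0,5],[0,0,-15,0,0,0,5],[0,0,-20,0,0,0,5],[0,0,-25,0,0,0,5],[0,0,-30,0,0,0,5]])

```text
clock: 7.45
tcp_pos: [0.6168, 0.0302, 0.0884]
orientation: [3.117, 0.393, 0.001]
contact_force: [-0.4, 0.2, -2.2]
grip_width: 0.0116
gripper_force: 39.4
```

Request:
step_arm(moves=[[0,0,-6,0,0,0,5],[0,0,-13,0,0,0,5],[0,0,-21,0,0,0,5],[0,0,-30,0,0,0,5],[0,0,-40,0,0,0,5],[0,0,-50,0,0,0,5],[0,0,-60,0,0,0,5],[0,0,-68,0,0,0,5]])

```text
clock: 8.25
tcp_pos: [0.6169, 0.0302, 0.157]
orientation: [3.117, 0.393, 0.001]
contact_force: [0.1, 0.0, -1.9]
grip_width: 0.0116
gripper_force: 39.4
```

Request:
step_arm(moves=[[0,0,-6,0,0,0,5],[0,0,-10,0,0,0,5],[0,0,-12,0,0,0,5],[0,0,-13,0,0,0,5],[0,0,-13,0,0,0,5],[0,0,-13,0,0,0,5],[0,0,-13,0,0,0,5]])

```text
clock: 8.95
tcp_pos: [0.6165, 0.0301, 0.1685]
orientation: [3.117, 0.393, -0.001]
contact_force: [0.1, 0.0, -2.9]
grip_width: 0.0112
gripper_force: 39.5
```

```bash
python3 -c "
from h import *
to(.592,-.310,.17)
g=grab('scene'); save(g,'pics/s4.png'); cv2.imwrite('pics/s4c.png',cv2.resize(cv2.imread('pics/s4.png')[150:310,200:370],None,fx=3.5,fy=3.5))"
```

```text
t 8.95 tcp [0.6165 0.0301 0.1685] w 0.0112 F [ 0.1  0.  -2.9] yaw 14.37 tilt [-0.0006 -0.0001] q [ 0.04  0.46 -0.26  1.75  0.14  0.95 -1.59] gf 39.5
shift mm [-108.1  323.4   -1.5]
```

View pics/s4c.png

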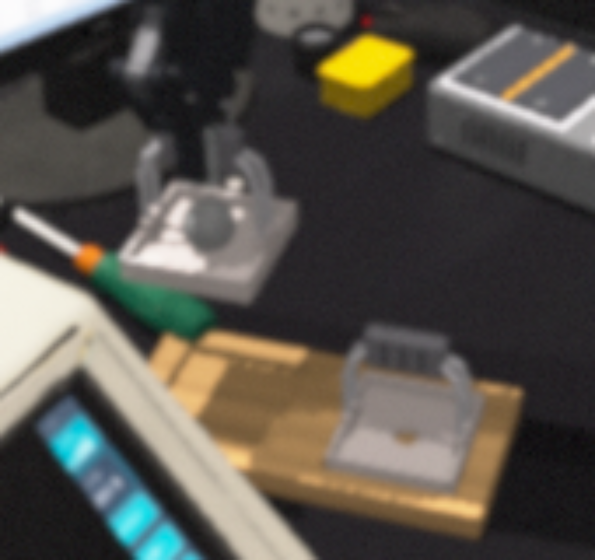

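The carrier is out of its nest and level, with the ball in its seat (crop ~(212,222)). The spare hasn't moved. Carrying it across.

Request:
step_arm(moves=[[-0.6,1.9,0,0,0,0,5],[-1.9,5.7,0,0,0,0,5],[-3.8,11.4,0,0,0,0,5],[-6.3,19,0,0,0,0,5],[-9.5,28.4,0,0,0,0,5],[-13.3,39.8,0,0,0,0,5],[-17.8,53,0,0,0,0,5],[-22.8,68.3,0,0,0,0,5]])

```text
clock: 9.8
tcp_pos: [0.6114, -0.0431, 0.1689]
orientation: [3.117, 0.393, 0.0]
contact_force: [-0.8, -0.4, -1.8]
grip_width: 0.0111
gripper_force: 39.4
```

Request:
step_arm(moves=[[-5,15,0,0,0,0,5],[-10,30,0,0,0,0,5],[-15,45,0,0,0,0,5],[-20,60,0,0,0,0,5],[-25,75,0,0,0,0,5],[-30,90,0,0,0,0,5],[-35,105,0,0,0,0,5],[-40,120,0,0,0,0,5]])

```text
clock: 10.6
tcp_pos: [0.6024, -0.1691, 0.1688]
orientation: [-3.117, -0.393, 0.0]
contact_force: [0.3, -0.4, -2.6]
grip_width: 0.0114
gripper_force: 39.4
```

Request:
step_arm(moves=[[-5,15,0,0,0,0,5],[-10,30,0,0,0,0,5],[-15,45,0,0,0,0,5],[-20,59,0,0,0,0,5],[-24,72,0,0,0,0,5],[-28,83,0,0,0,0,5],[-31,92,0,0,0,0,5],[-33,99,0,0,0,0,5]])

```text
clock: 11.4
tcp_pos: [0.595, -0.2728, 0.1688]
orientation: [3.117, 0.392, -0.0]
contact_force: [-0.1, 0.1, -3.0]
grip_width: 0.0114
gripper_force: 39.4
```

Request:
step_arm(moves=[[-2,6,0,0,0,0,5],[-4,11,0,0,0,0,5],[-6,15,0,0,0,0,5],[-7,18,0,0,0,0,5],[-7,20,0,0,0,0,5],[-7,21,0,0,0,0,5],[-7,21,0,0,0,0,5],[-7,21,0,0,0,0,5]])

```text
clock: 12.2
tcp_pos: [0.5936, -0.2937, 0.1688]
orientation: [-3.117, -0.393, -0.0]
contact_force: [-0.4, -0.0, -2.2]
grip_width: 0.0115
gripper_force: 39.4
```

```bash
python3 -c "
from h import *
to(.592,-.310,.136)
g=grab('scene'); save(g,'pics/s5.png'); cv2.imwrite('pics/s5c.png',cv2.resize(cv2.imread('pics/s5.png')[100:230,300:450],None,fx=4,fy=4))
P=cloud(g); X,Y,Z=P[...,0],P[...,1],P[...,2]; s=g['image'].astype(int)
m=(abs(X-.59)<.06)&(abs(Y+.31)<.06)&(Z>.095)&(Z<.15)&(s.sum(-1)>420); q=P[m]; print(m.sum(),q.min(0),q.max(0),np.percentile(q[:,2],[2,50,98]))"
```

```text
t 12.2 tcp [ 0.5936 -0.2937  0.1688] w 0.0115 F [-0.4 -0.  -2.2] yaw 14.39 tilt [0.     0.0002] q [ 0.49  0.52 -0.18  1.64  0.11  0.99 -1.04] gf 39.4
shift mm [-5.6 15.4 32.8]
144 [ 0.58047886 -0.32143204  0.12050311] [ 0.63319312 -0.25260182  0.14363772] [0.12094037 0.12345227 0.14008317]
```

View pics/s5c.png

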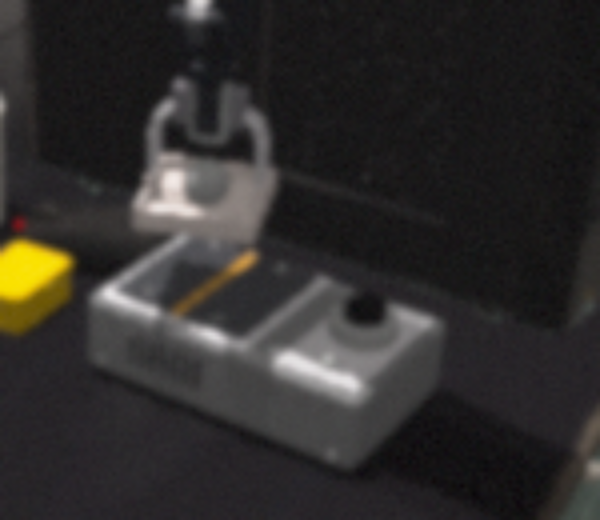

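The ball is still seated and the carrier level above the plates. Doing the last 16 mm sideways, then lowering 33 mm.

Request:
step_arm(moves=[[-1,3,1,0,0,0,5],[-3,7,3,0,0,0,5],[-4,11,6,0,0,0,5],[-5,14,9,0,0,0,5],[-5.5,15.5,13,0,0,0,5],[-5.5,15.5,17,0,0,0,5],[-5.5,15.5,21,0,0,0,5],[-5.5,15.5,25,0,0,0,5]])

```text
clock: 13.05
tcp_pos: [0.5921, -0.31, 0.1433]
orientation: [-3.117, -0.393, 0.0]
contact_force: [0.4, -0.6, -1.8]
grip_width: 0.0114
gripper_force: 39.4
```

Request:
step_arm(moves=[[0,0,3,0,0,0,5],[0,0,5,0,0,0,5],[0,0,7,0,0,0,5],[0,0,7.5,0,0,0,5],[0,0,7.5,0,0,0,5],[0,0,7.5,0,0,0,5],[0,0,7.5,0,0,0,5],[0,0,7.5,0,0,0,5]])

```text
clock: 13.85
tcp_pos: [0.5922, -0.3104, 0.1365]
orientation: [3.117, 0.393, 0.0]
contact_force: [1.2, -0.0, -2.5]
grip_width: 0.0115
gripper_force: 39.5
```

```bash
python3 -c "
from h import *
to(.592,-.310,.136)
g=grab('scene'); save(g,'pics/s6.png'); cv2.imwrite('pics/s6c.png',cv2.resize(cv2.imread('pics/s6.png')[100:310,200:450],None,fx=2.8,fy=2.8))
P=cloud(g); X,Y,Z=P[...,0],P[...,1],P[...,2]; s=g['image'].astype(int)
m=(abs(X-.59)<.06)&(abs(Y+.31)<.06)&(Z>.075)&(Z<.12)&(s.sum(-1)>350)&(X>.54); q=P[m]; print(m.sum(),np.percentile(q,[1,50,99],axis=0))"
```

```text
t 13.85 tcp [ 0.5922 -0.3104  0.1365] w 0.0115 F [ 1.2 -0.  -2.5] yaw 14.37 tilt [ 0.0002 -0.0001] q [ 0.51  0.57 -0.17  1.64  0.12  0.94 -1.02] gf 39.5
shift mm [-0.  -0.5  0.5]
352 [[ 0.55301921 -0.34610692  0.08838086]
 [ 0.59772333 -0.30221931  0.09236994]
 [ 0.63092311 -0.26885229  0.1132711 ]]
```

View pics/s6c.png

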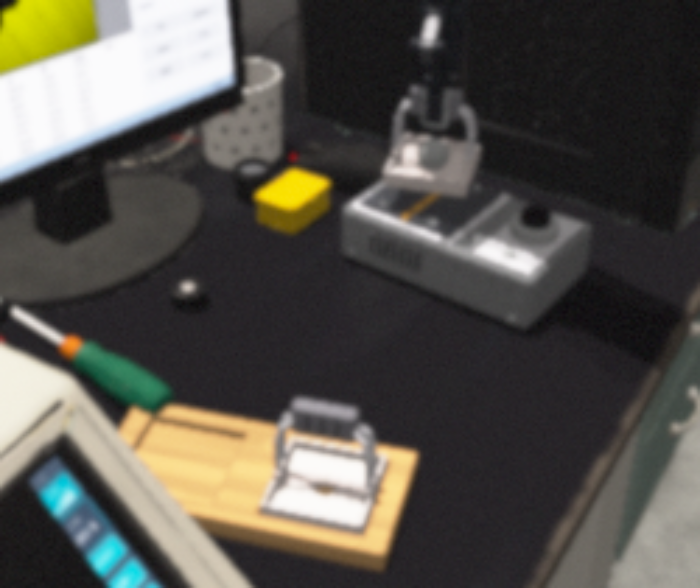

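The carrier hangs level over the plates (crop ~(432,165)), its underside about 87 mm above the bench, or 25 mm above the poles. The ball is seated, the button is up and nothing else has moved.

```bash
python3 -c "
from bench import r
print(r.hand_in())"
```

```text
the job is handed in; nothing more can be done
None
```

I pressed and released the start button, then handed the job in at about 14 s with the ball carrier held level and still over the pole centre, about 25 mm above the plates; the ball was seated and nothing else was disturbed, but the hand-in call returned no verdict.

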